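Fit the hand knob on the drive unit

ROBOT

A 6-joint arm with a two-finger parallel gripper is mounted at the origin on a cart in front of the work surface, level with it; the furniture and walls round the work are solid. World frame = base frame: x ahead of the robot, y to its left, z up, the work surface at z = 0. Lengths are in m, angles in rad, forces in N, time in s.
With the tool pointing down it reaches from about 0.3 to 1 m from the base axis. Payload 5.1 kg.
Tool frame: the origin (TCP) lies between the finger pads; the fingertips stand ahead of it and the grasp point (between the pads) lies 5 mm behind it (env.tip_extent is the z of the fingertips in the tool frame, in m); z points along the fingers, y is the line along which they close (so a half turn about z gives the same grasp; the last joint's range is limited). The gripper opens to 95 mm and grips with 3 to 60 N. Pads are 20 mm wide; open, the fingers measure 119 mm over their backs; the gripper's body (75 mm by 180 mm) begins 59 mm behind the grasp point.
Start: joints at [-1.392, 0.124, 1.65, -0, 1.367, -0.083], TCP at [0.168, -0.628, 0.229] pointing down, gripper open.
Joint ranges: [-2.61, 2.61], [-1.02, 2.33], [0.03, 2.71], [-1.35, 4.49], [0.32, 2.68], [-2.91, 2.91]. Speed limits (rad/s): [2.57, 2.57, 3.14, 3.14, 3.14, 3.14].

INTERFACE

Orientations are given as [roll, pitch, yaw] about the fixed x, y, z axes, in that order (R = Rz(yaw) Ry(pitch) Rx(roll)).
In Python, from rig import env, optics, ticket, models gives the robot as it stands. The module is installed in compiled form; this text tells all that it offers.
- The arm moves only by the tool step_arm, never from a script. Its argument "increments" is a list of rows, each an object with "fingers": the gripper's target within -1 to 1 (shut at 1, half-way at 0, fully open at -1); "offset": the shift along the tool's x, y, z in m, a list of three; "dr": the turn, a rotation vector about the tool's x, y, z in degrees, a list of three. In form: [{"fingers": fingers, "offset": [dx, dy, dz], "dr": [rx, ry, rz]}, ...]. A call has exactly 10 rows; each row is the pose to reach, as a shift and turn from the pose commanded when the call began, along the tool's axes at that moment; what a row does not reach only later rows make up. A row lasts 1/10 s, in which the tool goes at most 50 mm and 8.59 degrees, less where a joint would pass 70% of its speed; a pose out of reach is approached as far as the arm can. A call with a gripper value outside its range is refused whole. The fingers move at their own pace and stop on an object; the grip force is fixed at half the most. Time passes only in rows, so rows that repeat a pose let the fingers close, or fill a call up. It gives the time, the measured TCP pose, the force, the opening and the grip force at its end, in the units of the state.
- env.get_obs(): the state, without advancing time (a new reading comes with each control period).
- optics.capture(name): name is "side" or "top" or "wrist"; returns a dict with "img" (400x640x3 uint8, red, green, blue), "K" (3x3 intrinsics, pixels), "extrinsics" (4x4, takes a point from world to camera coordinates). Camera axes: x right, y down, z forward; pixel columns grow to the right and rows downward; lengths in m; the calibration is good to about 2 mm. A picture is of the moment at which its call begins. There is no depth.
- ticket.job_done(): hands the job in; it is judged then, once.
Trained networks look in the newest picture that a camera, given by its name, has taken for a name from the list of things; names that differ only in an ending like _2 or _b are one class to them, and where a whole thing is asked for, a point or a joint stands for the part that bears it (a point fixed in the world has none). Each returns a list of dicts, best first, with "p" (0 to 1); they miss things now and then, are a little off and sometimes report something else, mostly with a low value. They report only what shows in the picture. A call takes as long as a camera call.
- models.silhouettes(camera, thing): "mask" (400x640 bool, what is visible of it).
- models.landmark_of(camera, thing): "centre" ([x, y, z] in m, in world coordinates, good to about 4 mm: a listed point, or the origin of a listed thing).
The state is a dict: "time_s": time; "q": joint angles; "dq": joint speeds; "joint_torque": joint torques, N m; "tcp_pos": TCP position; "tcp_rot": TCP orientation; "wrist_force": force on the tool from outside, world axes, zero at the start; "ft_torque": the same for the moment, N m; "width": finger opening in m; "gripper_force": force on a finger pad.
Only numpy, scipy, OpenCV 4.12 (cv2) and the standard library are available. Lean on these libraries where they do the work, as an engineer would, in place of code of your own. Each camera call takes 0.05 s, during which the arm holds its last target. There are 200 camera calls.

TASK

Fit the hand knob to the drive unit: stand its round spigot in the bearing boss, turn it under light pressure until its slot finds the spindle's blade and it can go down, and seat it fully home with the flange flat on the boss. Work gently, never forcing it down while it still rests on top of the blade, let go when it is home, and leave the other things on the table where they lie.

Things in the scene. Friction and masses are not known exactly. Their poses are not given: they have to be found in the camera images.
- knob: Loose hand knob standing upright, 69 mm tall, about 0.15 kg. Origin: centre of its underside, z up. Steel spigot 35 mm in diameter, 26 mm long (foot chamfered 2 mm), with a slot 9.5 mm wide and 12 mm deep right across its foot along the knob's own x axis; steel flange 48 mm in diameter from 26 to 32 mm. Half a turn makes no difference.
- knob_grip (a point): Middle of the knob's black bar grip, on its axis, 52 mm above its origin. The bar is 40 mm long, 14 mm wide and runs from 32 to 69 mm above the knob's origin; its length lies along the knob's x axis, in line with the slot in the foot, so it shows where the slot points.
- unit: Fixed drive unit: grey base plate 116 x 84 x 8 mm, upright round aluminium bearing boss 58 mm in diameter, 48 mm tall, with a lower gear case beside it towards the unit's +x. Origin: on the axis of the boss, at the underside; z up. With the knob fully home its flange lies on the boss and its origin is 22 mm above this one. More than 40 N between knob and unit is too much.
- bore_mouth (a point): Centre of the mouth of the boss's bore, 48 mm above the unit's origin; axes as the unit's. The bore is 38 mm in diameter with a 3 mm lead-in chamfer and goes down past the blade.
- blade_top (a point): Point on the bore's axis, 32 mm above the unit's origin, where the spindle's blade ends at the top; axes as the unit's, NOT the blade's. The blade is 28 mm long, 6 mm thick, 10.5 mm high. Its direction is not reported: somewhere within 0.55 rad either side of the unit's x axis. The spindle is stiff to turn (0.35 N m): the knob's foot slides round on it.
- spindle_foot (a point): Point on the bore's axis, 21 mm above the unit's origin, at the blade's root; axes as the unit's. The spindle is sprung: pressed from above it gives way from about 2 N, 6 mm down at about 4 N, then a hard stop. Lined up within about 0.1 rad, the blade springs up into the slot and the push vanishes; otherwise the knob stays 4 to 10 mm too high.
- glue_bottle: White glue bottle standing at the back, 131 mm tall, 45 mm in diameter; origin at the centre of its underside. To be left alone.
- masking_tape: Roll of masking tape lying at the back left, 105 mm in diameter, 25 mm high; origin at the centre of its underside. To be left alone.
- pencil: Blue pencil lying on the middle of the table, 179 mm long, 8 mm thick, along its own y axis; origin at its underside near the middle. To be left alone.

How it is judged:
By the outcome, as a careful person would: the job done as asked, in the order asked, and still so for the second after the job is handed in, with the robot touching nothing.
It also fails if it takes over 61 s, if anything falls off the work surface, if the arm or the gripper's body presses on something with over 40 N, if the wrist force passes 120 N, or if a joint passes its speed limit or range.

## Working session

There is one attempt and no reset: what is moved stays moved. The work goes in short steps, Python scripts to look and compute and a tool call to move; the robot and the scene stay as the last step left them, time stands still between calls to the robot, and variables do not carry over. Pictures are saved under pics/ and viewed, at most 10 in all, crops included, and the job is handed in when it is done.

Besides the shell and the picture viewer there is one more tool, called after "Emit:" in YAML: its name, and indented under it one key for each argument. step_arm: Moves the arm, as the interface text tells. Its arguments: {"type":"object","properties":{"increments":{"type":"array","items":{"type":"object","properties":{"fingers":{"type":"number"},"offset":{"type":"array","items":{"type":"number"}},"dr":{"type":"array","items":{"type":"number"}}}}}},"required":["increments"]}

```bash
mkdir -p pics; cat > h.py <<'E'
from rig import env, optics, ticket, models
import numpy as np, cv2
def snap(c,fn=None):
    d=optics.capture(c)
    if fn: cv2.imwrite('pics/'+fn,cv2.cvtColor(d['img'],cv2.COLOR_RGB2BGR))
    return d
def proj(d,p):
    q=d['extrinsics']@np.r_[p,1]; u=d['K']@q[:3]; return u[:2]/u[2]
def ray(d,uv,z):
    E=d['extrinsics'];R=E[:3,:3];c=-R.T@E[:3,3]
    v=R.T@np.linalg.inv(d['K'])@np.r_[uv,1]; return c+v*(z-c[2])/v[2]
E
python3 - <<'E'
from h import *
o=env.get_obs(); print(o['tcp_pos'],o['tcp_rot'],o['width'],env.tip_extent)
for c in ['side','top','wrist']:
    d=snap(c,c+'0.png')
    for t in ['knob','knob_grip','unit','bore_mouth','blade_top','pencil','glue_bottle','masking_tape']:
        r=models.landmark_of(c,t)
        print(c,t,[(np.round(x['centre'],4).tolist(),round(x['p'],2)) for x in r[:2]], [np.round(proj(d,x['centre'])).tolist() for x in r[:1]])
E
```

```text
[ 0.16811845 -0.6272405   0.22739583] [-3.13954738e+00 -1.69918797e-04  2.61856667e-01] 0.09522687742494909 0.014
side knob [([0.5541, -0.1038, 0.0012], 0.68)] [[397.0, 210.0]]
side knob_grip [([0.5535, -0.1048, 0.0539], 0.97)] [[401.0, 192.0]]
side unit [([0.4774, 0.1507, -0.0001], 0.6)] [[320.0, 306.0]]
side bore_mouth [([0.4799, 0.157, 0.0429], 0.62)] [[315.0, 293.0]]
side blade_top [([0.4757, 0.1555, 0.0262], 0.81), ([0.7343, 0.2561, 0.0042], 0.54)] [[318.0, 300.0]]
side pencil [([0.5232, 0.014, -0.0017], 0.6), ([0.4743, 0.1517, 0.0], 0.2)] [[363.0, 250.0]]
side glue_bottle [([0.5576, -0.1018, 0.0023], 0.72), ([0.7805, 0.0392, -0.0001], 0.68)] [[396.0, 209.0]]
side masking_tape [([0.7307, 0.2568, 0.0029], 0.89), ([0.7789, 0.0378, -0.0032], 0.47)] [[196.0, 242.0]]
top knob [] []
top knob_grip [([0.5538, -0.1064, 0.0556], 0.87)] [[415.0, 247.0]]
top unit [([0.4725, 0.1534, -0.0009], 0.93), ([0.4731, 0.1529, 0.0205], 0.22)] [[282.0, 292.0]]
top bore_mouth [([0.4772, 0.1553, 0.0476], 0.61)] [[278.0, 290.0]]
top blade_top [([0.4756, 0.1547, 0.0307], 0.79)] [[279.0, 291.0]]
top pencil [([0.5217, 0.0131, -0.0022], 0.77)] [[351.0, 267.0]]
top glue_bottle [([0.7789, 0.0356, 0.0019], 0.61)] [[338.0, 144.0]]
top masking_tape [([0.7322, 0.2601, -0.0023], 0.93)] [[232.0, 168.0]]
wrist knob [] []
wrist knob_grip [] []
wrist unit [] []
wrist bore_mouth [] []
wrist blade_top [] []
wrist pencil [] []
wrist glue_bottle [] []
wrist masking_tape [] []
```

```bash
python3 - <<'E'
import cv2,numpy as np
a=cv2.imread('pics/top0.png')[200:350,220:460]
b=cv2.imread('pics/side0.png')[150:350,230:460]
cv2.imwrite('pics/c0.png',np.vstack([cv2.resize(a,(480,300),interpolation=3),cv2.resize(b,(345,300)).copy() if 0 else cv2.copyMakeBorder(cv2.resize(b,(345,300),interpolation=3),0,0,0,135,0)]))
from h import *
d=snap('top');r=models.silhouettes('top','knob_grip')
for x in r[:2]:
    m=x['mask'];ys,xs=np.nonzero(m);print(x['p'],m.sum(),xs.min(),xs.max(),ys.min(),ys.max())
g=d['img'].astype(int).sum(2)
print(g[236:262,400:432])
E
```

```text
0.74 499 401 425 235 260
[[474 474 479 481 482 474 465 436 369 428 421 219 136 254 422 459 424 445
  456 452 452 453 447 450 454 459 459 464 461 459 463 467]
 [472 470 475 473 478 450 435 475 457 326 179  90 114 114 320 493 495 492
  430 416 458 459 449 450 448 463 456 463 460 454 466 462]
 [473 469 467 469 439 436 514 432 245 119  97 109 120 106 197 385 496 493
  487 476 441 454 455 453 455 467 455 460 446 449 454 457]
 [465 470 466 423 416 474 340 164  93 106 115 116 117 112  97 183 387 497
  508 491 463 434 471 466 464 461 465 458 466 453 450 461]
 [469 410 308 425 474 323  83  47  40  96 114 122 110 113 110  96 317 500
  493 492 491 474 457 463 470 469 462 467 458 464 445 450]
 [407 250 349 497 416 117  39  23  36  51 110 132 120 114 103 103 180 385
  491 499 489 497 475 437 460 457 470 467 458 460 462 457]
 [260 256 411 459 249 155  23  20  32  38  67 111 127 114 118 112  98 193
  384 493 482 485 481 470 472 465 463 470 472 457 459 459]
 [233 340 495 438 225 184  78   0   1  35  47  86 132 126 122 112 110  97
  242 439 486 491 488 466 444 463 470 468 471 450 458 447]
 [248 385 5
[... 1683 characters left out ...]
7 472 473 469 455 456 449 470 459]
 [244 241 245 226 233 259 390 505 521 517 509 514 501 403 215 192 135 141
  330 434 381 418 465 454 464 470 465 461 466 464 464 472]
 [365 240 231 234 234 230 243 294 420 524 515 517 510 424 223 224 345 478
  435 434 459 467 465 463 474 477 471 472 469 454 467 471]
 [440 372 237 240 234 238 237 224 257 294 324 373 429 430 384 309 336 406
  473 463 462 471 469 471 475 464 464 472 454 462 461 470]
 [454 446 379 243 231 246 243 238 227 235 246 259 269 258 355 443 443 469
  461 469 463 461 471 461 468 464 470 461 457 456 469 470]
 [454 458 443 429 374 247 248 244 237 236 242 334 432 442 452 455 467 467
  468 462 462 467 468 468 473 465 472 452 459 462 458 469]]
```

View pics/c0.png

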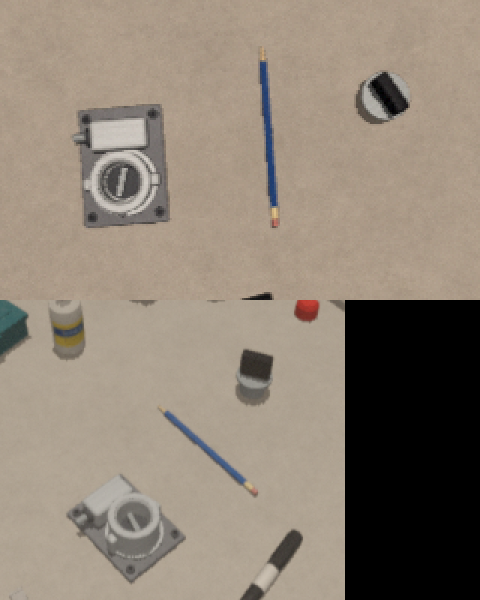

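```bash
cat >> h.py <<'E'
def bar(d,roi,z,lo,hi):
    r0,r1,c0,c1=roi; g=cv2.cvtColor(d['img'],cv2.COLOR_RGB2GRAY)
    m=np.zeros_like(g); m[r0:r1,c0:c1]=((g[r0:r1,c0:c1]>=lo)&(g[r0:r1,c0:c1]<hi))
    n,l,s,_=cv2.connectedComponentsWithStats(m); k=1+np.argmax(s[1:,4]); ys,xs=np.nonzero(l==k)
    P=np.array([ray(d,(x,y),z)[:2] for x,y in zip(xs,ys)]).astype(np.float32)
    (cx,cy),wh,a=cv2.minAreaRect(P*1000)
    w,v=np.linalg.eigh(np.cov(P.T)); v=v[:,1]*np.sign(v[0,1])
    return P.mean(0),(cx,cy),wh,a,np.arctan2(v[1],v[0]),len(xs)
E
python3 - <<'E'
from h import *
d=snap('top')
print('bar',bar(d,(230,265,398,430),.069,26,55))
g=cv2.cvtColor(d['img'],cv2.COLOR_RGB2GRAY); print(g[278:304,268:294])
r=models.silhouettes('top','unit')
m=r[0]['mask'].astype(np.uint8);c=max(cv2.findContours(m,0,2)[0],key=cv2.contourArea)[:,0]
P=np.array([ray(d,p,.008)[:2]*1000 for p in c],np.float32); print(r[0]['p'],cv2.minAreaRect(P))
for p in [(0.476,0.155,.032),(.476,.155,.048)]: print(proj(d,p))
E
```

```text
bar (array([ 0.5556962 , -0.10550548], dtype=float32), (555.2932739257812, -105.76566314697266), (38.28910446166992, 10.39188003540039), 33.11507797241211, np.float64(0.5734723259865318), 115)
[[112 116 139 169 180 194 194 196 195 198 195 194 196 196 192 194 194 196
  194 181 149 132 170 198 194 164]
 [109 129 170 188 190 192 190 190 177 167 159 164 161 165 170 188 195 204
  203 205 195 162 121 163 204 202]
 [132 176 195 200 195 190 169 153 148 146 137 126 126 131 142 144 149 172
  194 201 198 188 156 114 160 202]
 [183 195 201 199 190 166 146 130 103  90  85  92  91 100 102 118 134 140
  157 186 197 199 187 150 125 174]
 [185 193 194 172 134 138 110  75  72  86 108 108  85  98  85  62  82 108
  135 155 185 200 202 184 142 114]
 [197 198 176 133 130  97  73  79 103 105  80  80  80  84  66  65  62  48
   79 119 153 185 198 199 171  96]
 [198 188 162 137 111  71 109 115  76  73  72  65 107 161 174 154  68  73
   60  84 131 169 200 199 187 138]
 [196 169 116 122  71 111 142  96  69  74  69  68 117 166 159 113  71  73
   76  67  90 148 181 196 194 165]
 [192 166 124  94  79 110 113  67  
[... 1388 characters left out ...]
200 197 170 125 132 106  83 109 162 178 141 117 109 108 149 185 159
  144 163 190 194 196 179 121 133]
 [186 193 194 190 177 155 137 127 108  93 103 120 134 140 159 161 147 139
  162 193 195 197 190 151 124 177]
 [139 177 191 191 188 185 167 152 137 139 138 144 144 144 147 143 155 178
  197 198 204 192 156 115 161 199]
 [120 150 179 194 198 194 194 188 181 174 158 159 163 168 178 194 194 198
  197 199 193 160 121 156 196 185]
 [110 125 150 167 192 198 200 193 195 196 197 194 195 196 196 200 199 198
  194 171 135 149 190 193 182 140]]
0.74 ((492.4664611816406, 154.1192626953125), (116.51729583740234, 91.4218521118164), 4.838099479675293)
[279.1518697  290.63273436]
[278.22487483 290.6687928 ]
```

Emit:
step_arm:
  increments:
    - {"fingers": -1,"offset": [0.05,-0.04,0],"dr": [0,0,-2]}
    - {"fingers": -1,"offset": [0.09,-0.07,0.01],"dr": [0,0,-4]}
    - {"fingers": -1,"offset": [0.13,-0.1,0.02],"dr": [0,0,-6]}
    - {"fingers": -1,"offset": [0.17,-0.13,0.03],"dr": [0,0,-8]}
    - {"fingers": -1,"offset": [0.21,-0.16,0.03],"dr": [0,0,-10]}
    - {"fingers": -1,"offset": [0.25,-0.19,0.03],"dr": [0,0,-12]}
    - {"fingers": -1,"offset": [0.28,-0.22,0.03],"dr": [0,0,-14]}
    - {"fingers": -1,"offset": [0.32,-0.25,0.03],"dr": [0,0,-16]}
    - {"fingers": -1,"offset": [0.35,-0.28,0.03],"dr": [0,0,-18]}
    - {"fingers": -1,"offset": [0.39,-0.31,0.03],"dr": [0,0,-18]}

```text
time_s: 2.55
tcp_pos: [0.4646, -0.2264, 0.199]
tcp_rot: [3.141, -0.0, 0.576]
wrist_force: [1.8, -1.7, 0.8]
width: 0.0954
gripper_force: 0.0
```

Emit:
step_arm:
  increments:
    - {"fingers": -1,"offset": [0.035,-0.013,0.01],"dr": [0,0,0]}
    - {"fingers": -1,"offset": [0.07,-0.026,0.03],"dr": [0,0,0]}
    - {"fingers": -1,"offset": [0.105,-0.039,0.05],"dr": [0,0,0]}
    - {"fingers": -1,"offset": [0.13,-0.048,0.06],"dr": [0,0,0]}
    - {"fingers": -1,"offset": [0.142,-0.052,0.07],"dr": [0,0,0]}
    - {"fingers": -1,"offset": [0.142,-0.052,0.07],"dr": [0,0,0]}
    - {"fingers": -1,"offset": [0.142,-0.052,0.07],"dr": [0,0,0]}
    - {"fingers": -1,"offset": [0.142,-0.052,0.07],"dr": [0,0,0]}
    - {"fingers": -1,"offset": [0.142,-0.052,0.07],"dr": [0,0,0]}
    - {"fingers": -1,"offset": [0.142,-0.052,0.07],"dr": [0,0,0]}

```text
time_s: 3.55
tcp_pos: [0.5547, -0.1083, 0.1294]
tcp_rot: [3.141, -0.001, 0.575]
wrist_force: [0.4, -0.1, -0.1]
width: 0.0949
gripper_force: 0.0
```

```bash
python3 - <<'E'
from h import *
d=snap('wrist','w1.png'); o=env.get_obs(); print(o['tcp_pos'],o['wrist_force'])
r=models.landmark_of('wrist','knob_grip');print(r)
m=models.silhouettes('wrist','knob_grip');print([ (x['p'],x['mask'].sum()) for x in m])
print(proj(d,(.5553,-.1056,.069)))
print(bar(snap('top'),(284,298,276,285),.032,100,256))
E
```

```text
[ 0.55472308 -0.10813772  0.12926775] [-0.27141338  0.54982003 -0.58629329]
[{'centre': [0.5553, -0.1068, 0.0512], 'p': 0.75}]
[]
[318.9405718  210.29347063]
(array([0.47674677, 0.15283531], dtype=float32), (476.4117736816406, 153.10626220703125), (7.169528007507324, 26.078218460083008), 77.30072784423828, np.float64(-0.21591703663973796), 52)
```

View pics/w1.png

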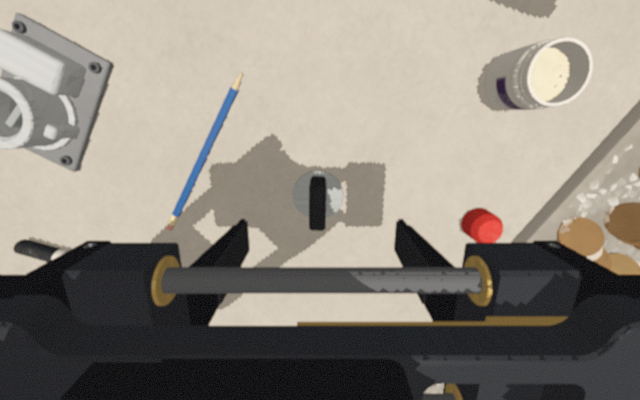

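Emit:
step_arm:
  increments:
    - {"fingers": -1,"offset": [0.002,-0.002,0.02],"dr": [0,0,0]}
    - {"fingers": -1,"offset": [0.002,-0.002,0.04],"dr": [0,0,0]}
    - {"fingers": -1,"offset": [0.002,-0.002,0.055],"dr": [0,0,0]}
    - {"fingers": -1,"offset": [0.002,-0.002,0.065],"dr": [0,0,0]}
    - {"fingers": -1,"offset": [0.002,-0.002,0.072],"dr": [0,0,0]}
    - {"fingers": -1,"offset": [0.002,-0.002,0.076],"dr": [0,0,0]}
    - {"fingers": -0.5,"offset": [0.002,-0.002,0.079],"dr": [0,0,0]}
    - {"fingers": 0.0,"offset": [0.002,-0.002,0.079],"dr": [0,0,0]}
    - {"fingers": 0.4,"offset": [0.002,-0.002,0.079],"dr": [0,0,0]}
    - {"fingers": 0.4,"offset": [0.002,-0.002,0.079],"dr": [0,0,0]}

```text
time_s: 4.75
tcp_pos: [0.5558, -0.1048, 0.0503]
tcp_rot: [3.141, -0.001, 0.576]
wrist_force: [-0.1, 0.1, -0.1]
width: 0.0687
gripper_force: 0.0
```

```bash
python3 - <<'E'
from h import *
d=snap('wrist','w2.png'); o=env.get_obs(); print(o['tcp_pos'],o['tcp_rot'],o['wrist_force'],o['width'])
E
```

```text
[ 0.55570527 -0.1047314   0.0502086 ] [ 3.14087022e+00 -6.23648709e-04  5.76036108e-01] [-0.40822803  0.50722926  0.17390489] 0.06445533178646558
```

View pics/w2.png

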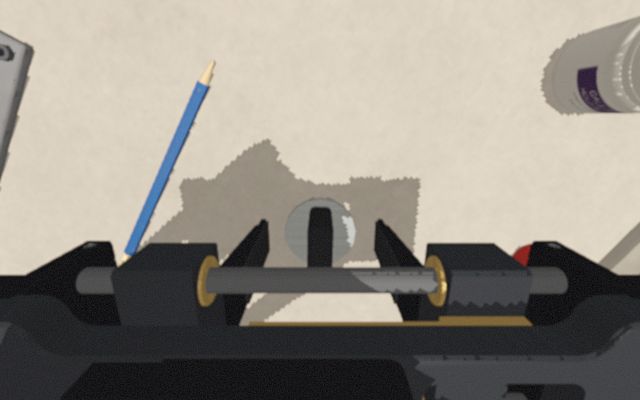

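Emit:
step_arm:
  increments:
    - {"fingers": 1,"offset": [0,0,0],"dr": [0,0,0]}
    - {"fingers": 1,"offset": [0,0,0],"dr": [0,0,0]}
    - {"fingers": 1,"offset": [0,0,0],"dr": [0,0,0]}
    - {"fingers": 1,"offset": [0,0,0],"dr": [0,0,0]}
    - {"fingers": 1,"offset": [0,0,0],"dr": [0,0,0]}
    - {"fingers": 1,"offset": [0,0,0],"dr": [0,0,0]}
    - {"fingers": 1,"offset": [0,0,0],"dr": [0,0,0]}
    - {"fingers": 1,"offset": [0,0,0],"dr": [0,0,0]}
    - {"fingers": 1,"offset": [0,0,0],"dr": [0,0,0]}
    - {"fingers": 1,"offset": [0,0,0],"dr": [0,0,0]}

```text
time_s: 5.8
tcp_pos: [0.5552, -0.1046, 0.0495]
tcp_rot: [-3.141, 0.0, 0.576]
wrist_force: [0.4, -0.1, -0.6]
width: 0.014
gripper_force: 30.0
```

```bash
python3 - <<'E'
from h import *
d=snap('wrist'); o=env.get_obs(); print(o['tcp_pos'],o['wrist_force'],o['width'],o['gripper_force'])
for c in ['wrist','top','side']:
    if c!='wrist': snap(c)
    print([ (x['centre'],x['p']) for x in models.landmark_of(c,'knob_grip')])
g=cv2.cvtColor(d['img'],cv2.COLOR_RGB2GRAY)[195:270,315:327].mean(1);print(np.round(g).astype(int))
for s in (-.02,.02):
  print(proj(d,np.r_[o['tcp_pos'][:2]+s*np.array([.839,.545]),.069]))
E
```

```text
[ 0.55523943 -0.10464008  0.04956202] [-0.41539368  0.10518286  0.09898456] 0.013947515942898578 29.999399185180664
[([0.5546, -0.1071, 0.0486], 0.64)]
[]
[([0.5505, -0.1042, 0.0525], 0.47)]
[138 136 127 116 117 124 129 129 129 129 123 103  70  36  23  24  24  24
  26  25  24  23  24  22  24  24  24  24  23  24  25  27  26  27  28  29
  28  29  28  27  28  28  30  29  29  29  29  30  27  30  29  28  30  27
  30  31  28  30  29  27  32  28  31  28  29  30  29  29  27  30  29  39
  51  60  64]
[321.56259701 294.73003772]
[321.6356676 228.3328133]
```

```bash
python3 - <<'E'
from h import *
d=snap('wrist','w3.png'); o=env.get_obs();t=o['tcp_pos']
E=d['extrinsics'];c=-E[:3,:3].T@E[:3,3]; X=np.array([.839,.545,0]);Y=np.array([.545,-.839,0])
print('cam in tool',(c-t)@X,(c-t)@Y,c[2]-t[2],'axis',E[2,:3]@X,E[2,:3]@Y,E[2,2])
for z in (.032,.069):
  for s in (-.02,.02): print('bar',z,s,proj(d,np.r_[(t+s*X)[:2],z]))
for s in (-.01,.01): print('tip',s,proj(d,np.r_[(t+s*X-.007*Y)[:2],t[2]-.014]))
cv2.imwrite('pics/w3c.png',cv2.resize(cv2.cvtColor(d['img'],4)[180:300,220:420],(800,480)))
dt=snap('top'); print('flange top proj',proj(dt,np.r_[t[:2],.032]))
cv2.imwrite('pics/t3c.png',cv2.resize(cv2.cvtColor(dt['img'],4)[200:300,360:460],(500,500)))
E
```

```text
cam in tool 0.07804890149205751 -0.00025366961943129596 0.15639040972994278 axis -0.2729078168833492 0.0006311144555466996 -0.9620765644135452
bar 0.032 -0.02 [321.49550092 261.28324799]
bar 0.032 0.02 [321.55007292 205.79408061]
bar 0.069 -0.02 [321.55906883 294.6927566 ]
bar 0.069 0.02 [321.63150506 228.29113747]
tip -0.01 [310.95292433 250.47419238]
tip 0.01 [310.66496925 222.29864695]
flange top proj [411.92826937 247.56224532]
```

View pics/w3c.png

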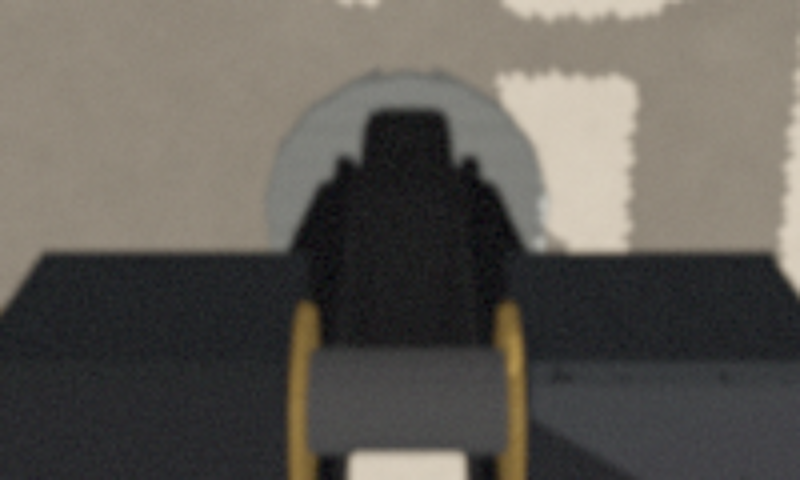

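Emit:
step_arm:
  increments:
    - {"fingers": 1,"offset": [0,0,-0.03],"dr": [0,0,0]}
    - {"fingers": 1,"offset": [0,0,-0.06],"dr": [0,0,0]}
    - {"fingers": 1,"offset": [0.002,-0.03,-0.08],"dr": [0,0,3]}
    - {"fingers": 1,"offset": [0.004,-0.07,-0.08],"dr": [0,0,7]}
    - {"fingers": 1,"offset": [0.006,-0.11,-0.08],"dr": [0,0,12]}
    - {"fingers": 1,"offset": [0.008,-0.15,-0.08],"dr": [0,0,17]}
    - {"fingers": 1,"offset": [0.01,-0.19,-0.08],"dr": [0,0,22]}
    - {"fingers": 1,"offset": [0.012,-0.23,-0.08],"dr": [0,0,26]}
    - {"fingers": 1,"offset": [0.014,-0.27,-0.08],"dr": [0,0,30]}
    - {"fingers": 1,"offset": [0.016,-0.298,-0.08],"dr": [0,0,31]}

```text
time_s: 7.2
tcp_pos: [0.405, 0.1555, 0.1296]
tcp_rot: [-3.141, 0.0, 0.034]
wrist_force: [0.3, 0.4, -0.6]
width: 0.0136
gripper_force: 30.0
```

Emit:
step_arm:
  increments:
    - {"fingers": 1,"offset": [0,0,0],"dr": [0,0,0]}
    - {"fingers": 1,"offset": [0,0,0],"dr": [0,0,0]}
    - {"fingers": 1,"offset": [0,0,0],"dr": [0,0,0]}
    - {"fingers": 1,"offset": [0,0,0],"dr": [0,0,0]}
    - {"fingers": 1,"offset": [0,0,0],"dr": [0,0,0]}
    - {"fingers": 1,"offset": [0,0,0],"dr": [0,0,0]}
    - {"fingers": 1,"offset": [0,0,0],"dr": [0,0,0]}
    - {"fingers": 1,"offset": [0,0,0],"dr": [0,0,0]}
    - {"fingers": 1,"offset": [0,0,0],"dr": [0,0,0]}
    - {"fingers": 1,"offset": [0,0,0],"dr": [0,0,0]}

```text
time_s: 8.2
tcp_pos: [0.4065, 0.154, 0.1297]
tcp_rot: [3.142, -0.0, 0.035]
wrist_force: [-0.4, 0.0, -0.4]
width: 0.0142
gripper_force: 30.0
```

```bash
python3 - <<'E'
from h import *
d=snap('wrist','w4.png'); np.savez('w4.npz',**d); o=env.get_obs(); print(o['time_s'],o['tcp_pos'],o['tcp_rot'],o['wrist_force'],o['width'])
for t in ['unit','bore_mouth','blade_top','spindle_foot']:
    print(t,[ (x['centre'],round(x['p'],2)) for x in models.landmark_of('wrist',t)])
for p in [(.476,.154,.048),(.476,.154,.032)]: print(proj(d,p))
E
```

```text
8.25 [0.40643487 0.15400946 0.12965593] [-3.14156681e+00 -2.98864511e-06  3.50053006e-02] [-0.44762234 -0.17197604 -1.5604224 ] 0.013774286519673834
unit [([0.4723, 0.1557, -0.0011], 0.64)]
bore_mouth [([0.4764, 0.1554, 0.0186], 0.73), ([0.4728, 0.1512, 0.046], 0.63)]
blade_top [([0.4785, 0.1546, 0.0343], 0.55)]
spindle_foot [([0.4776, 0.1565, 0.0209], 0.78)]
[325.13594252 123.07142137]
[324.89503162 122.41948902]
```

View pics/w4.png

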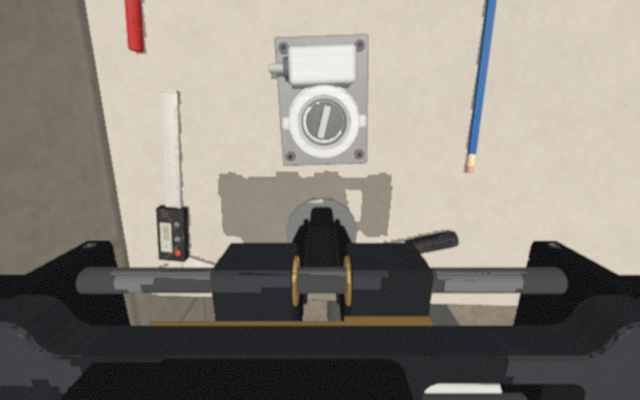

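```bash
python3 - <<'E'
from h import *
d=dict(np.load('w4.npz')); g=cv2.cvtColor(d['img'],cv2.COLOR_RGB2GRAY)
print('blade',bar(d,(104,140,308,340),.032,150,256))
m=np.zeros_like(g); m[90:155,285:365]=g[90:155,285:365]<150
# dark bore disc -> mouth/bore edge
n,l,s,c=cv2.connectedComponentsWithStats(m); k=l[121,314]; cs=max(cv2.findContours((l==k).astype(np.uint8),0,1)[0],key=cv2.contourArea)
e=cv2.fitEllipse(cs); print(e)
for z in (.048,.045,.03): print(z,ray(d,e[0],z))
print(g[100:142,303:345:1][::3,::2])
E
```

```text
blade (array([0.4733158 , 0.15514052], dtype=float32), (476.0831298828125, 155.21759033203125), (28.72019386291504, 27.34845542907715), 2.0511319637298584, np.float64(-0.22583983442666644), 360)
((324.6925354003906, 122.3505859375), (40.028038024902344, 42.23012924194336), 22.548871994018555)
0.048 [0.47655777 0.15438393 0.048     ]
0.045 [0.47646292 0.1543454  0.045     ]
0.03 [0.47598864 0.15415273 0.03      ]
[[240 237 221 192 188 181 157 145 140 145 148 145 142 141 143 165 182 188
  187 227 240]
 [230 202 192 176 148 145 154 199 160 139 133 131 127 129 148 149 137 150
  183 193 212]
 [199 189 159 168 158 140 132 132 132 131 143 197 192 177 140 134 139 144
  138 167 189]
 [190 159 218 217 143 128 136 134 136 134 165 215 218 209 148 134 137 136
  147 130 160]
 [162 208 207 137 130 130 134 135 133 124 190 215 218 190 135 137 135 135
  134 143 130]
 [167 219 144 126 128 132 132 134 132 131 209 216 215 161 136 136 133 132
  134 136 142]
 [195 221 125 125 131 132 134 131 129 163 214 213 203 138 132 134 135 134
  132 132 144]
 [195 199 123 127 127 136 130 130 129 196 216 215 178 134 135 139 133 134
  131 129 140]
 [189 221 126 129 128 134 130 129 135 207 213 210 148 130 135 133 132 130
  132 133 142]
 [161 221 152 125 130 130 129 124 167 212 213 197 135 133 133 130 129 128
  134 134 135]
 [147 196 205 124 130 129 128 132 197 213 212 175 127 132 132 129 128 130
  157 156 125]
 [182 144 205 196 131 127 126 145 207 214 208 146 129 133 127 130 125 159
  215 160 140]
 [204 184 141 185 203 165 132 149 205 209 193 131 129 125 124 131 181 193
  139 143 192]
 [219 208 197 152 152 197 217 202 175 166 165 162 164 184 215 207 170 132
  167 199 205]]
```

Emit:
step_arm:
  increments:
    - {"fingers": 1,"offset": [0.02,0.001,0],"dr": [0,0,-1]}
    - {"fingers": 1,"offset": [0.04,0.001,0],"dr": [0,0,-3]}
    - {"fingers": 1,"offset": [0.06,0.002,0.005],"dr": [0,0,-5]}
    - {"fingers": 1,"offset": [0.07,0.002,0.015],"dr": [0,0,-5]}
    - {"fingers": 1,"offset": [0.07,0.002,0.022],"dr": [0,0,-5]}
    - {"fingers": 1,"offset": [0.07,0.002,0.025],"dr": [0,0,-5]}
    - {"fingers": 1,"offset": [0.07,0.002,0.025],"dr": [0,0,-5]}
    - {"fingers": 1,"offset": [0.07,0.002,0.025],"dr": [0,0,-5]}
    - {"fingers": 1,"offset": [0.07,0.002,0.025],"dr": [0,0,-5]}
    - {"fingers": 1,"offset": [0.07,0.002,0.025],"dr": [0,0,-5]}

```text
time_s: 9.45
tcp_pos: [0.4766, 0.1545, 0.1052]
tcp_rot: [-3.141, -0.001, 0.122]
wrist_force: [0.3, -0.2, -1.1]
width: 0.0139
gripper_force: 30.0
```

```bash
python3 - <<'E'
from h import *
d=dict(np.load('w4.npz')); g=cv2.cvtColor(d['img'],cv2.COLOR_RGB2GRAY)
d['img']=d['img'].copy(); mm=np.zeros_like(g);cv2.circle(mm,(325,121),15,1,-1); d['img'][mm==0]=0
print('blade',bar(d,(100,142,305,345),.032,175,256))
o=env.get_obs(); print(o['tcp_pos'],o['tcp_rot'],o['wrist_force'],o['ft_torque'])
d=snap('side','s5.png'); 
t=o['tcp_pos']; print('knob foot',proj(d,np.r_[t[:2],t[2]-.0495]),'mouth',proj(d,(.4765,.1543,.048)))
cv2.imwrite('pics/s5c.png',cv2.resize(cv2.cvtColor(d['img'],4)[225:335,250:400],(750,550),interpolation=3))
E
```

```text
blade (array([0.47743225, 0.1549111 ], dtype=float32), (477.2354431152344, 154.9495849609375), (5.584556579589844, 24.96354103088379), 78.55834197998047, np.float64(-0.2102515989831691), 192)
[0.47657029 0.15454172 0.10521739] [-3.14149640e+00 -9.81118067e-04  1.22329653e-01] [ 0.28995328 -0.15288971 -1.127197  ] [ 0.05023822 -0.0162302   0.01689941]
knob foot [317.67547071 289.93451749] mouth [317.90924229 292.35562976]
```

View pics/s5c.png

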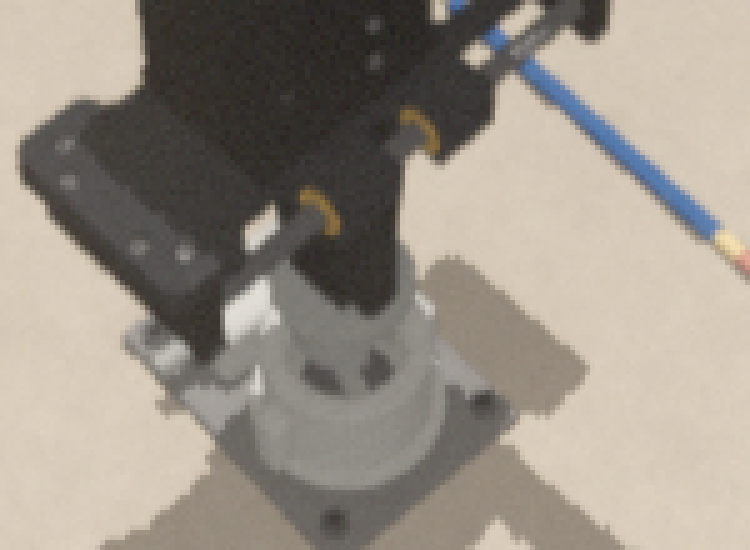

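Emit:
step_arm:
  increments:
    - {"fingers": 1,"offset": [0,0,0.002],"dr": [0,0,0]}
    - {"fingers": 1,"offset": [0,0,0.004],"dr": [0,0,0]}
    - {"fingers": 1,"offset": [0,0,0.006],"dr": [0,0,0]}
    - {"fingers": 1,"offset": [0,0,0.007],"dr": [0,0,0]}
    - {"fingers": 1,"offset": [0,0,0.008],"dr": [0,0,0]}
    - {"fingers": 1,"offset": [0,0,0.009],"dr": [0,0,0]}
    - {"fingers": 1,"offset": [0,0,0.01],"dr": [0,0,0]}
    - {"fingers": 1,"offset": [0,0,0.011],"dr": [0,0,0]}
    - {"fingers": 1,"offset": [0,0,0.012],"dr": [0,0,0]}
    - {"fingers": 1,"offset": [0,0,0.012],"dr": [0,0,0]}

```text
time_s: 10.5
tcp_pos: [0.4764, 0.1544, 0.0925]
tcp_rot: [3.142, 0.0, 0.122]
wrist_force: [-0.8, -0.4, -1.2]
width: 0.0137
gripper_force: 30.0
```

Emit:
step_arm:
  increments:
    - {"fingers": 1,"offset": [0,0,0.001],"dr": [0,0,0]}
    - {"fingers": 1,"offset": [0,0,0.002],"dr": [0,0,0]}
    - {"fingers": 1,"offset": [0,0,0.003],"dr": [0,0,0]}
    - {"fingers": 1,"offset": [0,0,0.004],"dr": [0,0,0]}
    - {"fingers": 1,"offset": [0,0,0.005],"dr": [0,0,0]}
    - {"fingers": 1,"offset": [0,0,0.006],"dr": [0,0,0]}
    - {"fingers": 1,"offset": [0,0,0.007],"dr": [0,0,0]}
    - {"fingers": 1,"offset": [0,0,0.008],"dr": [0,0,0]}
    - {"fingers": 1,"offset": [0,0,0.008],"dr": [0,0,0]}
    - {"fingers": 1,"offset": [0,0,0.008],"dr": [0,0,0]}

```text
time_s: 11.5
tcp_pos: [0.4765, 0.1544, 0.0846]
tcp_rot: [-3.142, 0.0, 0.122]
wrist_force: [-0.2, 0.2, -0.9]
width: 0.0138
gripper_force: 30.0
```

Emit:
step_arm:
  increments:
    - {"fingers": 1,"offset": [0,0,0.001],"dr": [0,0,0]}
    - {"fingers": 1,"offset": [0,0,0.002],"dr": [0,0,0]}
    - {"fingers": 1,"offset": [0,0,0.003],"dr": [0,0,0]}
    - {"fingers": 1,"offset": [0,0,0.004],"dr": [0,0,0]}
    - {"fingers": 1,"offset": [0,0,0.005],"dr": [0,0,0]}
    - {"fingers": 1,"offset": [0,0,0.006],"dr": [0,0,0]}
    - {"fingers": 1,"offset": [0,0,0.006],"dr": [0,0,0]}
    - {"fingers": 1,"offset": [0,0,0.006],"dr": [0,0,0]}
    - {"fingers": 1,"offset": [0,0,0.006],"dr": [0,0,0]}
    - {"fingers": 1,"offset": [0,0,0.006],"dr": [0,0,0]}

```text
time_s: 12.5
tcp_pos: [0.4765, 0.1544, 0.0788]
tcp_rot: [-3.142, -0.0, 0.122]
wrist_force: [-1.2, -0.1, 1.9]
width: 0.014
gripper_force: 30.0
```

Emit:
step_arm:
  increments:
    - {"fingers": 1,"offset": [0,0,0],"dr": [0,0,2]}
    - {"fingers": 1,"offset": [0,0,0],"dr": [0,0,4]}
    - {"fingers": 1,"offset": [0,0,0],"dr": [0,0,6]}
    - {"fingers": 1,"offset": [0,0,0],"dr": [0,0,8]}
    - {"fingers": 1,"offset": [0,0,0],"dr": [0,0,10]}
    - {"fingers": 1,"offset": [0,0,0],"dr": [0,0,12]}
    - {"fingers": 1,"offset": [0,0,0],"dr": [0,0,13]}
    - {"fingers": 1,"offset": [0,0,0],"dr": [0,0,14]}
    - {"fingers": 1,"offset": [0,0,0],"dr": [0,0,15]}
    - {"fingers": 1,"offset": [0,0,0],"dr": [0,0,15]}

```text
time_s: 13.5
tcp_pos: [0.4764, 0.1544, 0.0785]
tcp_rot: [3.142, 0.0, -0.14]
wrist_force: [-0.0, -0.1, -1.4]
width: 0.0141
gripper_force: 30.0
```

```bash
python3 - <<'E'
from h import *
o=env.get_obs(); print(o['tcp_pos'],o['tcp_rot'],o['wrist_force'],o['ft_torque'])
E
```

```text
[0.47640077 0.1544169  0.0785152 ] [ 3.14153567e+00  1.34450734e-04 -1.39865380e-01] [-0.00487714 -0.09909813 -1.44516823] [ 0.01134305 -0.00375358 -0.00987754]
```

Emit:
step_arm:
  increments:
    - {"fingers": 1,"offset": [0,0,0],"dr": [0,0,1]}
    - {"fingers": 1,"offset": [0,0,0],"dr": [0,0,2]}
    - {"fingers": 1,"offset": [0,0,0],"dr": [0,0,3]}
    - {"fingers": 1,"offset": [0,0,0.001],"dr": [0,0,3]}
    - {"fingers": 1,"offset": [0,0,0.002],"dr": [0,0,3]}
    - {"fingers": 1,"offset": [0,0,0.003],"dr": [0,0,3]}
    - {"fingers": 1,"offset": [0,0,0.004],"dr": [0,0,3]}
    - {"fingers": 1,"offset": [0,0,0.005],"dr": [0,0,3]}
    - {"fingers": 1,"offset": [0,0,0.005],"dr": [0,0,3]}
    - {"fingers": 1,"offset": [0,0,0.005],"dr": [0,0,3]}

```text
time_s: 14.5
tcp_pos: [0.4765, 0.1544, 0.0736]
tcp_rot: [3.142, 0.0, -0.192]
wrist_force: [-0.3, 0.1, -0.5]
width: 0.0138
gripper_force: 30.0
```

Emit:
step_arm:
  increments:
    - {"fingers": 1,"offset": [0,0,0.0005],"dr": [0,0,0]}
    - {"fingers": 1,"offset": [0,0,0.001],"dr": [0,0,0]}
    - {"fingers": 1,"offset": [0,0,0.001],"dr": [0,0,0]}
    - {"fingers": 1,"offset": [0,0,0.0015],"dr": [0,0,0]}
    - {"fingers": 1,"offset": [0,0,0.0015],"dr": [0,0,0]}
    - {"fingers": 1,"offset": [0,0,0.002],"dr": [0,0,0]}
    - {"fingers": 1,"offset": [0,0,0.002],"dr": [0,0,0]}
    - {"fingers": 1,"offset": [0,0,0.002],"dr": [0,0,0]}
    - {"fingers": 1,"offset": [0,0,0.002],"dr": [0,0,0]}
    - {"fingers": 1,"offset": [0,0,0.002],"dr": [0,0,0]}

```text
time_s: 15.5
tcp_pos: [0.4765, 0.1544, 0.0717]
tcp_rot: [-3.142, -0.0, -0.192]
wrist_force: [-1.1, -0.0, -1.1]
width: 0.0139
gripper_force: 30.0
```

Emit:
step_arm:
  increments:
    - {"fingers": 1,"offset": [0,0,0.0002],"dr": [0,0,0]}
    - {"fingers": 1,"offset": [0,0,0.0003],"dr": [0,0,0]}
    - {"fingers": 1,"offset": [0,0,0.0004],"dr": [0,0,0]}
    - {"fingers": 1,"offset": [0,0,0.0005],"dr": [0,0,0]}
    - {"fingers": 1,"offset": [0,0,0.0006],"dr": [0,0,0]}
    - {"fingers": 1,"offset": [0,0,0.0006],"dr": [0,0,0]}
    - {"fingers": 1,"offset": [0,0,0.0006],"dr": [0,0,0]}
    - {"fingers": 1,"offset": [0,0,0.0006],"dr": [0,0,0]}
    - {"fingers": 1,"offset": [0,0,0.0006],"dr": [0,0,0]}
    - {"fingers": 1,"offset": [0,0,0.0006],"dr": [0,0,0]}

```text
time_s: 16.5
tcp_pos: [0.4766, 0.1544, 0.0715]
tcp_rot: [3.142, -0.0, -0.192]
wrist_force: [-2.8, -0.9, 6.5]
width: 0.0141
gripper_force: 30.0
```

Emit:
step_arm:
  increments:
    - {"fingers": 0.6,"offset": [0,0,0],"dr": [0,0,0]}
    - {"fingers": 0.4,"offset": [0,0,0],"dr": [0,0,0]}
    - {"fingers": 0.2,"offset": [0,0,0],"dr": [0,0,0]}
    - {"fingers": 0,"offset": [0,0,0],"dr": [0,0,0]}
    - {"fingers": 0,"offset": [0,0,0],"dr": [0,0,0]}
    - {"fingers": 0,"offset": [0,0,0],"dr": [0,0,0]}
    - {"fingers": 0,"offset": [0,0,0],"dr": [0,0,0]}
    - {"fingers": 0,"offset": [0,0,0],"dr": [0,0,0]}
    - {"fingers": 0,"offset": [0,0,0],"dr": [0,0,0]}
    - {"fingers": 0,"offset": [0,0,0],"dr": [0,0,0]}

```text
time_s: 17.5
tcp_pos: [0.4765, 0.1544, 0.0711]
tcp_rot: [-3.142, -0.0, -0.192]
wrist_force: [0.0, 0.9, -0.2]
width: 0.0474
gripper_force: 0.0
```

Emit:
step_arm:
  increments:
    - {"fingers": 0,"offset": [0,0,-0.01],"dr": [0,0,0]}
    - {"fingers": 0,"offset": [0,0,-0.025],"dr": [0,0,0]}
    - {"fingers": 0,"offset": [0,0,-0.05],"dr": [0,0,0]}
    - {"fingers": 0,"offset": [0,0,-0.08],"dr": [0,0,0]}
    - {"fingers": 0,"offset": [-0.03,0,-0.1],"dr": [0,0,0]}
    - {"fingers": 0,"offset": [-0.06,0,-0.1],"dr": [0,0,0]}
    - {"fingers": 0,"offset": [-0.09,0,-0.1],"dr": [0,0,0]}
    - {"fingers": 0,"offset": [-0.1,0,-0.1],"dr": [0,0,0]}
    - {"fingers": 0,"offset": [-0.1,0,-0.1],"dr": [0,0,0]}
    - {"fingers": 0,"offset": [-0.1,0,-0.1],"dr": [0,0,0]}

```text
time_s: 18.5
tcp_pos: [0.3792, 0.1735, 0.1719]
tcp_rot: [-3.141, -0.002, -0.192]
wrist_force: [0.3, -0.0, -0.2]
width: 0.0475
gripper_force: 0.0
```

```bash
python3 - <<'E'
from h import *
o=env.get_obs(); print(o['tcp_pos'],o['wrist_force'],o['width'])
d=snap('side','s6.png')
print([(x['centre'],x['p']) for x in models.landmark_of('side','knob_grip')])
for z in (.091,.048): print(proj(d,(.4765,.1544,z)))
w=snap('wrist')
cv2.imwrite('pics/s6c.png',np.hstack([cv2.resize(cv2.cvtColor(d['img'],4)[235:335,260:380],(480,400),interpolation=3),cv2.resize(cv2.cvtColor(w['img'],4)[40:240,240:400],(320,400),interpolation=3)]))
E
```

```text
[0.37922479 0.17354743 0.17192532] [ 0.29715837 -0.00512922 -0.19827648] 0.047451288827869725
[([0.4705, 0.1569, 0.0269], 0.23)]
[317.33710698 278.16618697]
[317.8610396  292.38783814]
```

View pics/s6c.png

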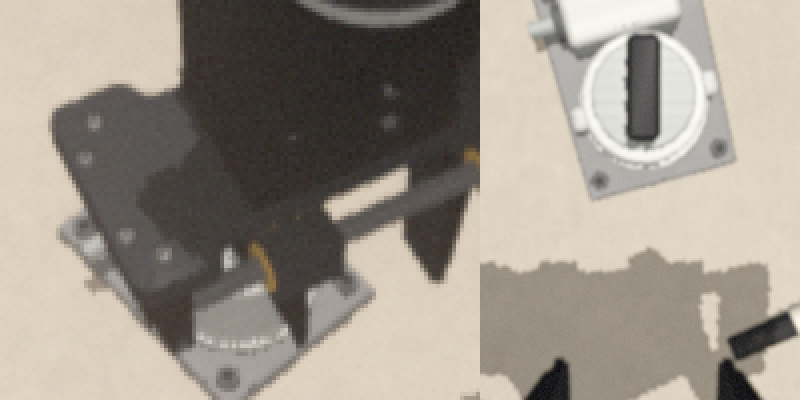

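The wrist view shows the knob sitting concentric in the boss (crop centre about (645,95)) with the bar in line with the blade. The arm hides the knob in the side view. Contact came at the computed home height of 71.5 mm TCP.

```bash
python3 -c "
from rig import ticket; print(ticket.job_done())"
```

```text
the job is handed in; nothing more can be done
None
```

The knob is on the drive unit: the slot found the blade while turning under about 3 N, the flange met the boss at the expected home height, and I let go, backed the arm clear and handed the job in at about 19 s, leaving the other things alone.

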